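Fill the egg cooker with fragile eggs, close it and start it

TASK

Load the egg cooker and start it: fill the rings of its tray that are still empty with eggs from the wooden rack so that every ring holds one standing egg, put the lid on so that it sits level and fully down in the cooker's rim, then press the start key and let it come up again. The shells are fragile: grip the eggs lightly, set them down softly and do not let the lid bump them. Leave the eggs that are not needed standing in the rack, and do not shift or tip the other things.

Things in the scene. Friction and masses are not known exactly. Their poses are not given: they have to be found in the camera images.
- egg_cooker: Round white egg cooker, fixed, 168 mm across. Origin: centre of its underside. The lid's ledge is 42 mm above the worktop; round it a steel lip flares outward and centres the lid (inner diameter 160 mm at the ledge, 166 mm at the lip's top, 47 mm up). On its -x side a lug 42 mm wide reaches 128 mm from the axis, top 38 mm up, with the start key.
- egg_tray: Black tray with three egg rings in the cooker, fixed; origin on the cooker's axis at worktop height. Ring centres 42 mm from the axis, 120 degrees apart, ring 0 on the tray's +x. Rings 45 mm across outside, hole 36 mm, top edge 44 mm up; middle post 16 mm across, 44 mm high. At the start one ring holds an egg, two are empty: see the eggs' positions.
- seat0 (a point): Where the underside of an egg standing in ring 0 of the tray comes to lie: on the ring's axis, about 13 mm below its top edge.
- seat1 (a point): Where the underside of an egg standing in ring 1 of the tray comes to lie: on the ring's axis, about 13 mm below its top edge.
- seat2 (a point): Where the underside of an egg standing in ring 2 of the tray comes to lie: on the ring's axis, about 13 mm below its top edge.
- egg0: Brown hen's egg, 44 mm across, 57 mm high, about 58 g, standing blunt end up in a ring of the tray or a hole of the rack (any egg may be the one already in the cooker). Origin: its underside, z up; widest 31 mm above it. The shell cracks when the contact forces on it add up to over 30 N (fingers squeezing with 10 N each count as 20 N) or the lid presses it with 3 N.
- egg1: Brown hen's egg, 44 mm across, 57 mm high, about 58 g, standing blunt end up in a ring of the tray or a hole of the rack (any egg may be the one already in the cooker). Origin: its underside, z up; widest 31 mm above it. The shell cracks when the contact forces on it add up to over 30 N (fingers squeezing with 10 N each count as 20 N) or the lid presses it with 3 N.
- egg2: Brown hen's egg, 44 mm across, 57 mm high, about 58 g, standing blunt end up in a ring of the tray or a hole of the rack (any egg may be the one already in the cooker). Origin: its underside, z up; widest 31 mm above it. The shell cracks when the contact forces on it add up to over 30 N (fingers squeezing with 10 N each count as 20 N) or the lid presses it with 3 N.
- egg3: Brown hen's egg, 44 mm across, 57 mm high, about 58 g, standing blunt end up in a ring of the tray or a hole of the rack (any egg may be the one already in the cooker). Origin: its underside, z up; widest 31 mm above it. The shell cracks when the contact forces on it add up to over 30 N (fingers squeezing with 10 N each count as 20 N) or the lid presses it with 3 N.
- egg4: Brown hen's egg, 44 mm across, 57 mm high, about 58 g, standing blunt end up in a ring of the tray or a hole of the rack (any egg may be the one already in the cooker). Origin: its underside, z up; widest 31 mm above it. The shell cracks when the contact forces on it add up to over 30 N (fingers squeezing with 10 N each count as 20 N) or the lid presses it with 3 N.
- egg_rack: Wooden egg rack, fixed, 176 mm (its x) by 118 mm (its y), top 44 mm up. Origin: centre of its underside. Six 36 mm holes at x = -54, 0, +54, y = -27, +27 mm; four eggs stand in the end columns, the middle column is empty; their undersides are 31 mm above the worktop. The two eggs of a column are 10 mm apart: fingers fit beside an egg only along the rack's x.
- lid: Clear domed lid of the cooker, 154 mm across, wall 2.5 mm, 64 mm high without its knob, about 140 g, standing on its rim. Origin: centre of the rim's underside. Black knob on top: stem 20 mm across, head 28 mm across from 72 to 90 mm above the rim. Seated, its origin is on the cooker's axis, 42 mm above the worktop; the tray's eggs are then about 8 mm from its wall.
- lid_knob (a point): Middle of the head of the lid's knob, 81 mm above the lid's rim, 28 mm wide there.
- start_key (a joint): Start key on the cooker's lug: 0 up, 0.004 m fully down; pressed when over 0.003 m. A spring of about 1 to 4 N pushes it back up.
- key_top (a point): Centre of the top face of the round start key (22 mm across), 110 mm from the cooker's axis, 44 mm above the worktop when up.
- oil_bottle: Dark green oil bottle with a yellow cap, 62 mm across, 268 mm tall, loose; not part of the job. Origin: centre of its underside.
- pepper_mill: Dark wooden pepper mill, 58 mm across, 170 mm tall, loose; not part of the job. Origin: centre of its underside.
- vinegar_bottle: Vinegar bottle with a green cap, 62 mm across, 236 mm tall, loose; not part of the job. Origin: centre of its underside.
- jam_jar: Jam jar with a yellow lid, 66 mm across, 100 mm tall, loose; not part of the job. Origin: centre of its underside.
- salt_shaker: Salt shaker with a metal top, 44 mm across, 90 mm tall, loose; not part of the job. Origin: centre of its underside.
- egg_timer: Round kitchen timer, red top, 64 mm across, 62 mm tall, loose; not part of the job. Origin: centre of its underside.
- teaspoon: Teaspoon lying flat, 130 mm long (its x), 26 mm wide, 11 mm high, loose; not part of the job. Origin: centre of its underside.

How it is judged:
On the way, in this order (a step that is already met when the one before it is completed fails the run):
1. all three rings of the tray hold a standing egg (((distance between egg0 and seat0 below 0.014 m and angle between egg0's own z axis and vertical below 0.45 rad) or (distance between egg1 and seat0 below 0.014 m and angle between egg1's own z axis and vertical below 0.45 rad) or (distance between egg2 and seat0 below 0.014 m and angle between egg2's own z axis and vertical below 0.45 rad) or (distance between egg3 and seat0 below 0.014 m and angle between egg3's own z axis and vertical below 0.45 rad) or (distance between egg4 and seat0 below 0.014 m and angle between egg4's own z axis and vertical below 0.45 rad)) and ((distance between egg0 and seat1 below 0.014 m and angle between egg0's own z axis and vertical below 0.45 rad) or (distance between egg1 and seat1 below 0.014 m and angle between egg1's own z axis and vertical below 0.45 rad) or (distance between egg2 and seat1 below 0.014 m and angle between egg2's own z axis and vertical below 0.45 rad) or (distance between egg3 and seat1 below 0.014 m and angle between egg3's own z axis and vertical below 0.45 rad) or (distance between egg4 and seat1 below 0.014 m and angle between egg4's own z axis and vertical below 0.45 rad)) and ((distance between egg0 and seat2 below 0.014 m and angle between egg0's own z axis and vertical below 0.45 rad) or (distance between egg1 and seat2 below 0.014 m and angle between egg1's own z axis and vertical below 0.45 rad) or (distance between egg2 and seat2 below 0.014 m and angle between egg2's own z axis and vertical below 0.45 rad) or (distance between egg3 and seat2 below 0.014 m and angle between egg3's own z axis and vertical below 0.45 rad) or (distance between egg4 and seat2 below 0.014 m and angle between egg4's own z axis and vertical below 0.45 rad))), for 0.2 s.
2. the lid sits level and all the way down in the rim of the cooker, over the three eggs (all of step 1 and horizontal distance between lid and egg_cooker below 0.008 m and z of lid in the frame of egg_cooker between 0.039 and 0.0445 m and angle between lid's own z axis and vertical below 0.04 rad), for 0.2 s.
3. the start key is pressed down (value of joint start_key above 0.003 m), for 0.05 s.
At the end, for the whole second after the job is handed in: Every ring holds an upright egg (within 14 mm of its seat point, 0.45 rad); unused eggs stand within 10 mm of where they were; the lid is centred within 8 mm, its rim 39 to 44.5 mm up, level within 0.04 rad; the start key was pressed after that and is up again; eggs and lid are at rest (all of step 2 and ((distance between egg0 and seat0 below 0.014 m and angle between egg0's own z axis and vertical below 0.45 rad) or (distance between egg0 and seat1 below 0.014 m and angle between egg0's own z axis and vertical below 0.45 rad) or (distance between egg0 and seat2 below 0.014 m and angle between egg0's own z axis and vertical below 0.45 rad) or distance of egg0 from where it was at the start of the episode below 0.01 m) and ((distance between egg1 and seat0 below 0.014 m and angle between egg1's own z axis and vertical below 0.45 rad) or (distance between egg1 and seat1 below 0.014 m and angle between egg1's own z axis and vertical below 0.45 rad) or (distance between egg1 and seat2 below 0.014 m and angle between egg1's own z axis and vertical below 0.45 rad) or distance of egg1 from where it was at the start of the episode below 0.01 m) and ((distance between egg2 and seat0 below 0.014 m and angle between egg2's own z axis and vertical below 0.45 rad) or (distance between egg2 and seat1 below 0.014 m and angle between egg2's own z axis and vertical below 0.45 rad) or (distance between egg2 and seat2 below 0.014 m and angle between egg2's own z axis and vertical below 0.45 rad) or distance of egg2 from where it was at the start of the episode below 0.01 m) and ((distance between egg3 and seat0 below 0.014 m and angle between egg3's own z axis and vertical below 0.45 rad) or (distance between egg3 and seat1 below 0.014 m and angle between egg3's own z axis and vertical below 0.45 rad) or (distance between egg3 and seat2 below 0.014 m and angle between egg3's own z axis and vertical below 0.45 rad) or distance of egg3 from where it was at the start of the episode below 0.01 m) and ((distance between egg4 and seat0 below 0.014 m and angle between egg4's own z axis and vertical below 0.45 rad) or (distance between egg4 and seat1 below 0.014 m and angle between egg4's own z axis and vertical below 0.45 rad) or (distance between egg4 and seat2 below 0.014 m and angle between egg4's own z axis and vertical below 0.45 rad) or distance of egg4 from where it was at the start of the episode below 0.01 m) and angle between each of egg0, egg1, egg2, egg3, egg4's own z axis and vertical below 0.45 rad and linear speed of each of egg0, egg1, egg2, egg3, egg4, lid below 0.03 m/s and value of joint start_key below 0.001 m); the robot touches nothing.
It fails at once if an egg is squeezed, knocked or dropped with more than 30 N (contact force between anything else and egg0 above 30 N or contact force between anything else and egg1 above 30 N or contact force between anything else and egg2 above 30 N or contact force between anything else and egg3 above 30 N or contact force between anything else and egg4 above 30 N).
It fails at once if the lid strikes or presses on an egg with more than 3 N (contact force between lid and egg0 above 3 N or contact force between lid and egg1 above 3 N or contact force between lid and egg2 above 3 N or contact force between lid and egg3 above 3 N or contact force between lid and egg4 above 3 N).
It fails at once if something that is not part of the job is moved by more than 2 cm or tipped (distance of any of oil_bottle, pepper_mill, vinegar_bottle, jam_jar, salt_shaker, egg_timer, teaspoon from where it was at the start of the episode above 0.02 m or angle between any of oil_bottle, pepper_mill, vinegar_bottle, jam_jar, salt_shaker, egg_timer, teaspoon's own z axis and vertical above 0.2 rad).
It also fails if it takes over 72 s, if anything falls off the work surface, if the arm or the gripper's body presses on something with over 40 N, if the wrist force passes 120 N, or if a joint passes its speed limit or range.

ROBOT

A 6-joint arm with a two-finger parallel gripper is mounted at the origin on a cart in front of the work surface, level with it; the furniture and walls round the work are solid. World frame = base frame: x ahead of the robot, y to its left, z up, the work surface at z = 0. Lengths are in m, angles in rad, forces in N, time in s.
With the tool pointing down it reaches from about 0.275 to 0.825 m from the base axis. Payload 5.2 kg.
Tool frame: the origin (TCP) lies at the very end of the fingers, on their centre line; the grasp point (between the pads) lies 19 mm behind it; z points along the fingers, y is the line along which they close (so a half turn about z gives the same grasp; the last joint's range is limited). The gripper opens to 93 mm and grips with 3 to 60 N. Pads are 15 mm wide; open, the fingers measure 128 mm over their backs; the gripper's body (75 mm by 188 mm) begins 65 mm behind the grasp point.
Start: joints at [1.129, 0.259, 1.535, -0, 1.348, -0.203], TCP at [0.13, 0.534, 0.219] pointing down, gripper open.
Joint ranges: [-3.14, 3.14], [-0.91, 2.08], [0.19, 2.58], [-1.22, 4.36], [0.22, 2.71], [-3.12, 3.12]. Speed limits (rad/s): [2.57, 2.57, 3.14, 3.14, 3.14, 3.14].

INTERFACE

Orientations are given as [roll, pitch, yaw] about the fixed x, y, z axes, in that order (R = Rz(yaw) Ry(pitch) Rx(roll)).
In Python, from bench import bot gives the robot as it stands.
- The arm moves only by the tool inch_along, called after "Emit:" as name(argument=value, ...) on one line, values as JSON. Schema: {"type":"object","properties":{"plan":{"type":"array","items":{"type":"array","items":{"type":"number"},"minItems":7,"maxItems":7},"minItems":1,"maxItems":20},"force":{"type":"number"},"only":{"type":"string"},"quiet":{"type":"boolean"},"lines":{"type":"string"}},"required":["plan"],"additionalProperties":false}. plan is a list of rows, 1 to 20 of them, each of 7 numbers: a rotation vector rx, ry, rz in units of 0.2 rad, then dx, dy, dz in units of 5 mm, then the finger opening in m; each row is the pose to reach, as a shift and turn from the pose commanded when the call began, along the tool's axes at that moment; what a row does not reach only later rows make up. A row lasts 1/8 s, in which the tool goes at most 0.0625 m and 0.188 rad, less where a joint would pass 70% of its speed; a pose out of reach is approached as far as the arm can. The fingers move at their own pace and stop on an object; force is the grip in N (left out, the last holds). Time passes only in rows, so rows that do not move let the fingers close. The tool returns the time, the measured TCP pose, the force, the opening and the grip force at its end. only (a regular expression) keeps the lines of the reply that match it, lines (a string "A,B") keeps lines A to B, and quiet returns only ok. Input that does not fit is refused with a message, and nothing moves.
- bot.sense(): the state, without advancing time (a new reading comes with each control period).
- bot.read_camera(name): name is "side" or "top" or "wrist"; returns a dict with "image" (480x640x3 uint8, red, green, blue), "camera_matrix" (3x3 intrinsics, pixels), "position" and "rotation" of the camera in the world; the wrist camera has in their place "hand_eye" (4x4, takes a point from camera to tool coordinates, whose origin is the TCP and whose axes are the flange's). Camera axes: x right, y down, z forward; pixel columns grow to the right and rows downward; lengths in m; the calibration is good to about 2 mm. A picture is of the moment at which its call begins: read the wrist's pose just before it. There is no depth.
- bot.job_done(): hands the job in; it is judged then, once.
The state is a dict: "time": time; "joints": joint angles; "qvel": joint speeds; "tau": joint torques, N m; "position": TCP position; "tcp_rot": TCP orientation; "wrist_force": force on the tool from outside, world axes, zero at the start; "moment": the same for the moment, N m; "gripper_width": finger opening in m; "finger_force": force on a finger pad.
Only numpy, scipy, OpenCV 4.12 (cv2) and the standard library are available. Lean on these libraries where they do the work, as an engineer would, in place of code of your own. Each camera call takes 0.05 s, during which the arm holds its last target. There are 200 camera calls.

## Working session

There is one attempt and no reset: what is moved stays moved. The work goes in short steps, Python scripts to look and compute and a tool call to move; the robot and the scene stay as the last step left them, time stands still between calls to the robot, and variables do not carry over. Pictures are saved under pics/ and viewed, at most 14 in all, crops included, and the job is handed in when it is done.

```bash
ls; mkdir -p pics
```

Run:
```python
from bench import bot
import cv2
s=bot.sense();print(s)
for n in("top","side"):
    c=bot.read_camera(n);cv2.imwrite(f"pics/{n}0.png",c["image"][:,:,::-1]);print(n,c["camera_matrix"],c["position"],c["rotation"])
```

```text
bench.py
pics
{'time': 0.0, 'joints': array([ 1.12913243e+00,  2.59352435e-01,  1.53610161e+00, -4.13014837e-06,
        1.34801948e+00, -2.02827563e-01]), 'qvel': array([-0.00198008, -0.00080288,  0.00035598, -0.00119909,  0.00060044,
       -0.00040171]), 'tau': array([-2.35687199e-03, -4.37316942e+01, -2.83994794e+01,  7.14724744e-02,
        4.14849585e-02, -1.45551899e-04]), 'position': array([0.12986085, 0.53386641, 0.21780522]), 'tcp_rot': array([-3.13974953e+00, -3.74938383e-04,  2.90275689e+00]), 'wrist_force': array([-0.28756757,  0.05567574, -0.3823495 ]), 'moment': array([ 0.03500621, -0.0210922 ,  0.00712423]), 'finger_force': 0.0, 'gripper_width': 0.09285135690353136}
top [[597.6330222    0.         308.00516655]
 [  0.         597.6330222  237.98181363]
 [  0.           0.           1.        ]] [0.43508212 0.07526448 1.3346088 ] [-3.05339014 -0.00742082 -1.58125336]
side [[620.71468083   0.         316.62385322]
 [  0.         620.71468083 235.14779008]
 [  0.           0.           1.        ]] [0.69283102 0.65758841 1.02990313] [-2.58155387 -0.01111038  2.92613738]
```

View pics/top0.png

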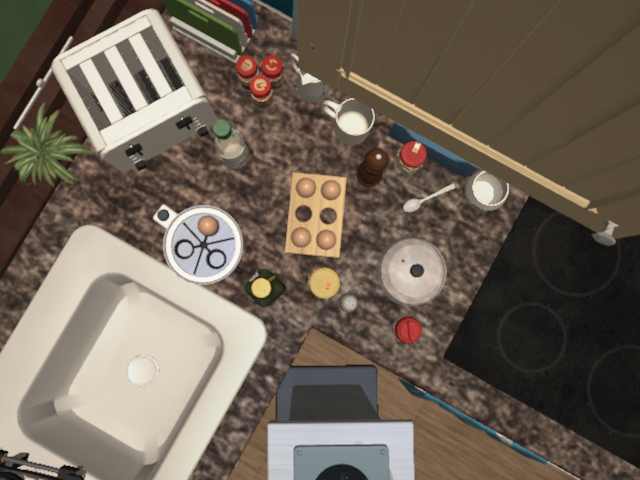

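View pics/side0.png

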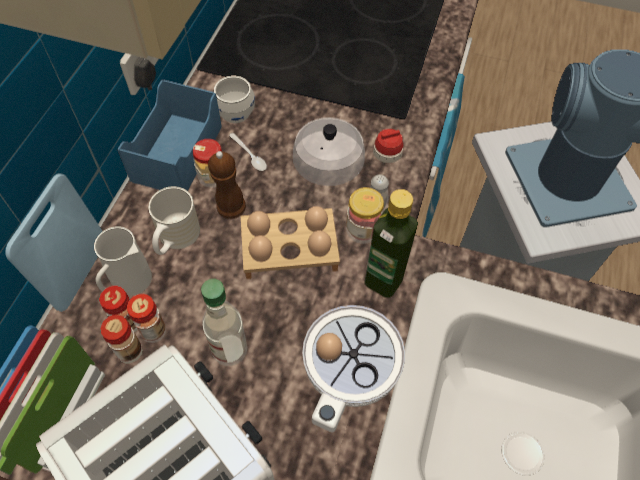

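Top view: cooker at about (203,243) with the key at (163,215); the egg already in it is at (208,225), and the empty rings at (184,249) and (217,258). The rack is at (317,215) with eggs at (306,187), (331,190), (301,237), (326,239). The lid knob is at (417,270). The oil bottle stands at (265,288), between the cooker and the robot.

Create h.py:
```python
import numpy as np, cv2
from scipy.spatial.transform import Rotation as R
def cam(c,s=None):
    K=np.array(c["camera_matrix"])
    if "hand_eye" in c:
        H=np.array(c["hand_eye"]);Rt=R.from_euler('xyz',s["tcp_rot"]).as_matrix()
        return K,Rt@H[:3,:3],Rt@H[:3,3]+s["position"]
    r=np.array(c["rotation"]); Rm=r if r.shape==(3,3) else R.from_euler('xyz',r).as_matrix()
    return K,Rm,np.array(c["position"])
def p2w(C,uv,z):
    K,Rm,p=C;uv=np.atleast_2d(np.array(uv,float))
    d=np.c_[uv,np.ones(len(uv))]@np.linalg.inv(K).T@Rm.T
    return p+d*((z-p[2])/d[:,2])[:,None]
def w2p(C,X):
    K,Rm,p=C;q=(np.atleast_2d(X)-p)@Rm@K.T
    return q[:,:2]/q[:,2:]
def tri(Cs,uvs):
    A=0;b=0
    for (K,Rm,p),uv in zip(Cs,uvs):
        d=Rm@np.linalg.inv(K)@np.r_[uv,1];d/=np.linalg.norm(d);M=np.eye(3)-np.outer(d,d);A=A+M;b=b+M@p
    return np.linalg.solve(A,b)
```

Run:
```python
from bench import bot
from h import *
np.set_printoptions(precision=4,suppress=True)
c={n:bot.read_camera(n) for n in("top","side")};C={n:cam(c[n]) for n in c}
T=dict(knob=(417,270),key=(163,215),egg=(208,225),oilcap=(261,288),jam=(324,283))
S=dict(knob=(330,131),key=(327,412),egg=(329,347),oilcap=(401,200),jam=(367,203))
for k in T: print(k,tri([C["top"],C["side"]],[T[k],S[k]]))
for n in c:
    h=cv2.cvtColor(c[n]["image"],cv2.COLOR_RGB2HSV)
    m=((h[...,0]>5)&(h[...,0]<14)&(h[...,1]>90)&(h[...,2]>120)).astype('u1')
    N,_,st,ce=cv2.connectedComponentsWithStats(m)
    for i in range(1,N):
        if 150<st[i,4]<900: print(n,st[i],ce[i],p2w(C[n],ce[i],.06)[0])
t=C["top"]
print("rack corners",p2w(t,[(294,174),(347,178),(340,257),(286,251)],.044))
print("rings",p2w(t,[(184,249),(217,258)],.044), "cooker",p2w(t,(203,243),.045))
for nm,uv,z in [("timer",(408,330),.06),("salt",(349,303),.09),("mill",(376,157),.165),("vin",(222,128),.236),("spoon",(428,198),.005),("lidmid",(413,271),.03)]: print(nm,p2w(t,uv,z))
```

```text
knob [ 0.4754 -0.1641  0.0746]
key [0.6038 0.3811 0.0339]
egg [0.5783 0.2802 0.0511]
oilcap [0.4412 0.1514 0.2578]
jam [0.4503 0.0328 0.0873]
top [297 178  18  19 265] [305.6075 187.1358] [0.6579 0.0686 0.06  ]
top [322 181  18  19 260] [330.5885 189.4885] [0.6522 0.0148 0.06  ]
top [198 216  19  19 270] [207.3556 224.9296] [0.5779 0.28   0.06  ]
top [292 228  19  19 274] [300.5219 236.938 ] [0.5501 0.0806 0.06  ]
top [317 230  19  19 269] [325.829  239.3792] [0.5443 0.0265 0.06  ]
rack corners [[ 0.69    0.0937  0.044 ]
 [ 0.68   -0.0222  0.044 ]
 [ 0.5071 -0.0043  0.044 ]
 [ 0.5213  0.1124  0.044 ]]
rings [[0.5278 0.3327 0.044 ]
 [0.5076 0.2614 0.044 ]] cooker [[0.5404 0.2916 0.045 ]]
timer [[ 0.3503 -0.1448  0.06  ]]
salt [[ 0.409  -0.0186  0.09  ]]
mill [[ 0.6989 -0.0715  0.165 ]]
vin [[0.7406 0.2251 0.236 ]]
spoon [[ 0.6402 -0.2068  0.005 ]]
lidmid [[ 0.4757 -0.1641  0.03  ]]
```

Create d.py:
```python
import sys
from bench import bot
from h import *
np.set_printoptions(precision=4,suppress=True)
# usage d.py x y z yaw [more]; deltas along tool axes from present pose
s=bot.sense();Rt=R.from_euler('xyz',s["tcp_rot"])
print(s["time"],s["position"],s["tcp_rot"],s["gripper_width"],s["wrist_force"])
a=list(map(float,sys.argv[1:]))
for i in range(0,len(a),4):
    Rg=R.from_euler('xyz',[np.pi,0,a[i+3]])
    print("rotvec",(Rt.inv()*Rg).as_rotvec(),"shift",Rt.inv().apply(np.array(a[i:i+3])-s["position"]))
```

```bash
python3 d.py .46 .2 .33 1.5
python3 -c "
from bench import bot
c=bot.read_camera('wrist');print(c['hand_eye'],c['camera_matrix'])"
```

```text
0.2 [0.1299 0.5341 0.2181] [-3.1404 -0.0002  2.9028] 0.0930186059789459 [-1.0759  0.3794  0.328 ]
rotvec [-0.0011  0.0006  1.4028] shift [-0.3997 -0.2467 -0.1117]
[[-3.15346264e-04 -9.55127755e-01 -2.96193977e-01  8.37526372e-02]
 [ 9.99999874e-01 -4.16613210e-04  2.78778848e-04  1.63061176e-04]
 [-3.89667739e-04 -2.96193852e-01  9.55127766e-01 -1.66481344e-01]
 [ 0.00000000e+00  0.00000000e+00  0.00000000e+00  1.00000000e+00]] [[366.25392022   0.         321.46057783]
 [  0.         366.25392022 241.26084655]
 [  0.           0.           1.        ]]
```
Camera at tool x +84mm, looking down tilted toward -x tool (toward tip). With FOV ~82° x 66°. At height TCP .33 camera at .5 → view ±.43 m wide: 0.73 mm/px... similar res to top (2.1 mm/px) better: .45/366=1.2mm/px. From lower, better. Perhaps a view at TCP height .2 above cooker then on way to rack. Camera position with yaw 1.5: tool x = (0.07,1,0): camera offset to +y. Camera at .29 left side. Cooker view: TCP (.5,.2,.33): camera (.5,.284,.5). Good: one picture shows everything approx, looking tilted to -y. Great. From z camera .5 to eggs .06: .44 m.

Careful with the scale: shifts go in units of 5 mm and turns go in units of 0.2 rad. That gives: -0.37 m is -74, -0.2 m is -40, 1.4 rad is 7.

Emit:
inch_along(plan=[[0, 0, 0.9, -6, -4, -10, 0.08], [0, 0, 1.8, -14, -10, -16, 0.08], [0, 0, 2.7, -24, -16, -22.4, 0.08], [0, 0, 3.6, -34, -22, -22.4, 0.08], [0, 0, 4.5, -44, -28, -22.4, 0.08], [0, 0, 5.4, -54, -34, -22.4, 0.08], [0, 0, 6.3, -64, -40, -22.4, 0.08], [0, 0, 7, -74, -46, -22.4, 0.08], [0, 0, 7, -80, -49.4, -22.4, 0.08], [0, 0, 7, -80, -49.4, -22.4, 0.08], [0, 0, 7, -80, -49.4, -22.4, 0.08]], force=5)

```text
time: 1.62
position: [0.4598, 0.2002, 0.3305]
tcp_rot: [-3.141, -0.0, 1.503]
wrist_force: [-0.3, -0.0, -0.4]
gripper_width: 0.0797
finger_force: 0.0
```

Run:
```python
from bench import bot
from h import *
import pickle
s=bot.sense();c=bot.read_camera("wrist");pickle.dump((s,c),open("w1.pkl","wb"));cv2.imwrite("pics/w1.png",c["image"][:,:,::-1]);print(s)
```

```text
{'time': 1.625, 'joints': array([1.87402544e-01, 1.17540434e-01, 1.44117589e+00, 5.41899066e-04,
       1.58360482e+00, 2.55482491e-01]), 'qvel': array([ 2.09022847e-02, -1.04322353e-02,  2.97416133e-03,  9.61932307e-05,
       -1.55824952e-03, -6.05614410e-04]), 'tau': array([-9.00533795e-01, -3.65751994e+01, -3.02968526e+01,  3.43760490e-03,
       -5.61857445e-02, -1.00329128e-02]), 'position': array([0.4597564 , 0.20015937, 0.33050497]), 'tcp_rot': array([-3.14075088e+00, -3.40173302e-04,  1.50272298e+00]), 'wrist_force': array([-0.30524327, -0.04914216, -0.3991412 ]), 'moment': array([-0.09521703,  0.13013417,  0.01884741]), 'finger_force': 0.0, 'gripper_width': 0.07967557809810086}
```

View pics/w1.png

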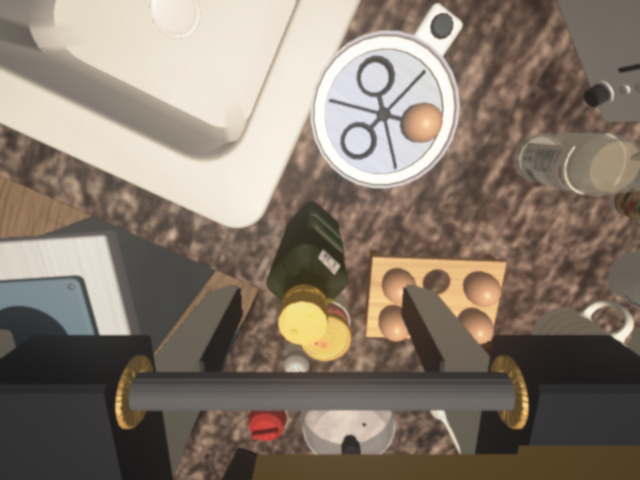

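Wrist view, taken from above: cooker near (385,110), empty rings at (376,76) and (359,140), its egg at (422,123), post at (383,114) and key at (443,26). The rack spans (368–505, 258–345), and all of it agrees with the top view. Next I refine these positions by segmentation.

Create m.py:
```python
from bench import bot
from h import *
import pickle
np.set_printoptions(precision=4,suppress=True)
def blobs(I,C,tag,cx):
    h=cv2.cvtColor(I,cv2.COLOR_RGB2HSV)
    m=((h[...,0]>4)&(h[...,0]<15)&(h[...,1]>85)&(h[...,2]>110)).astype('u1')
    N,_,st,ce=cv2.connectedComponentsWithStats(m)
    for i in range(1,N):
        if 150<st[i,4]<1800: print(tag,"egg",st[i,2:],p2w(C,ce[i],.060)[0])
    x0,y0,x1,y1=cx
    g=cv2.resize(cv2.cvtColor(I[y0:y1,x0:x1],cv2.COLOR_RGB2GRAY),None,fx=4,fy=4,interpolation=cv2.INTER_CUBIC)
    for th in (90,110):
        b=(g<th).astype('u1')
        cs,hi=cv2.findContours(b,cv2.RETR_CCOMP,cv2.CHAIN_APPROX_NONE)
        for k,q in enumerate(cs):
            A=cv2.contourArea(q)
            if 1000<A<40000 and len(q)>5:
                (u,v),(a,bb),_=cv2.fitEllipse(q)
                if a/bb>.7: print(tag,th,"hole" if hi[0][k][3]>=0 else "dark",A,(u/4+x0,v/4+y0),(a/4,bb/4),p2w(C,((u+.5)/4-.5+x0,(v+.5)/4-.5+y0),.044)[0])
if __name__=="__main__":
    s,c=pickle.load(open("w1.pkl","rb"));blobs(c["image"],cam(c,s),"w",(310,0,475,190))
    c=bot.read_camera("top");blobs(c["image"],cam(c),"t",(150,195,250,290))
    c=bot.read_camera("side");blobs(c["image"],cam(c),"s",(295,300,410,435))
```

```bash
python3 m.py
```

```text
w egg [ 36  37 938] [0.5799 0.2814 0.06  ]
w egg [  46   74 1516] [0.5449 0.0541 0.06  ]
w egg [ 27  25 219] [0.6041 0.0839 0.06  ]
w egg [ 83  58 665] [0.323  0.0887 0.06  ]
w egg [ 21  20 165] [0.4687 0.0502 0.06  ]
w 90 dark 3333.5 (333.2896251678467, 181.24705505371094) (16.041858673095703, 18.980215072631836) [0.4743 0.2202 0.044 ]
w 90 dark 1875.5 (375.14576721191406, 76.87298583984375) (32.098445892333984, 35.22297668457031) [0.5287 0.3348 0.044 ]
w 90 dark 1262.0 (398.7118148803711, 23.789203643798828) (9.174015045166016, 11.363152503967285) [0.5558 0.3865 0.044 ]
w 90 dark 5525.0 (463.42034912109375, 11.219743728637695) (23.5472354888916, 33.061134338378906) [0.6258 0.3937 0.044 ]
w 110 hole 10594.0 (357.7573890686035, 140.5184326171875) (28.508859634399414, 29.585248947143555) [0.5062 0.2665 0.044 ]
w 110 hole 12075.0 (374.51768493652344, 77.51360321044922) (29.626876831054688, 32.449771881103516) [0.528  0.3342 0.044 ]
w 110 dark 6238.5 (441.60316467285156, 26.015846252441406) (20.421125411987305, 24.334800720214844) [0.6026 0.3811 0.044 ]
t egg [ 20  20 289] [0.6577 0.068
[... 972 characters left out ...]
364.62992095947266, 376.45267486572266) (19.172178268432617, 20.41790008544922) [0.5318 0.3391 0.044 ]
s 90 hole 4335.5 (366.9175720214844, 335.65879821777344) (17.579509735107422, 19.6514835357666) [0.5098 0.2704 0.044 ]
s 110 dark 2802.5 (327.0048942565918, 412.9657440185547) (14.759513854980469, 15.145294189453125) [0.6056 0.3847 0.044 ]
s 110 dark 22859.5 (354.37330627441406, 354.88115310668945) (61.004756927490234, 61.2415885925293) [0.5392 0.2994 0.044 ]
s 110 hole 4741.5 (364.5985641479492, 376.4386901855469) (18.763187408447266, 20.129243850708008) [0.5319 0.3391 0.044 ]
s 110 hole 4159.0 (366.91773223876953, 335.65798568725586) (17.17025375366211, 19.30078125) [0.5098 0.2704 0.044 ]
```

```bash
python3 d.py .6575 .069 .14 1.464 .6575 .069 .048 1.464
```

```text
1.775 [0.4594 0.2008 0.3309] [ 3.1414 -0.0003  1.5046] 0.08027933354384531 [-1.0429  0.1025  0.7695]
rotvec [ 0.0002 -0.0003  0.0406] shift [-0.1185  0.2063  0.1909]
rotvec [ 0.0002 -0.0003  0.0406] shift [-0.1185  0.2063  0.2829]
```

Emit:
inch_along(plan=[[0, 0, 0.2, -6, 10, 0, 0.07], [0, 0, 0.2, -12, 20, 4, 0.07], [0, 0, 0.2, -18, 30, 14, 0.07], [0, 0, 0.2, -23.6, 41.2, 26, 0.07], [0, 0, 0.2, -23.6, 41.2, 34, 0.07], [0, 0, 0.2, -23.6, 41.2, 34, 0.07], [0, 0, 0.2, -23.6, 41.2, 34, 0.07]], force=5)

```text
time: 2.65
position: [0.6574, 0.0692, 0.1613]
tcp_rot: [-3.141, -0.0, 1.464]
wrist_force: [0.2, 0.8, 1.2]
gripper_width: 0.07
finger_force: 0.0
```

Run:
```python
from bench import bot
from h import *
import pickle
s=bot.sense();c=bot.read_camera("wrist");pickle.dump((s,c),open("w2.pkl","wb"))
C=cam(c,s);I=c["image"].copy()
for P in [(.6577,.0688,.06),(.6518,.0152,.06),(.5501,.0805,.06),(.5446,.0266,.06)]:
    u=w2p(C,P)[0].astype(int);cv2.circle(I,tuple(map(int,u)),4,(0,255,0),-1);print(P,u)
cv2.imwrite("pics/w2.png",I[:,:,::-1]);print(s["position"],s["tcp_rot"])
```

```text
(0.6577, 0.0688, 0.06) [323 242]
(0.6518, 0.0152, 0.06) [322 305]
(0.5501, 0.0805, 0.06) [181 241]
(0.5446, 0.0266, 0.06) [189 305]
[0.65741527 0.06919715 0.16134218] [-3.14110263e+00 -2.92551403e-04  1.46388593e+00]
```

View pics/w2.png

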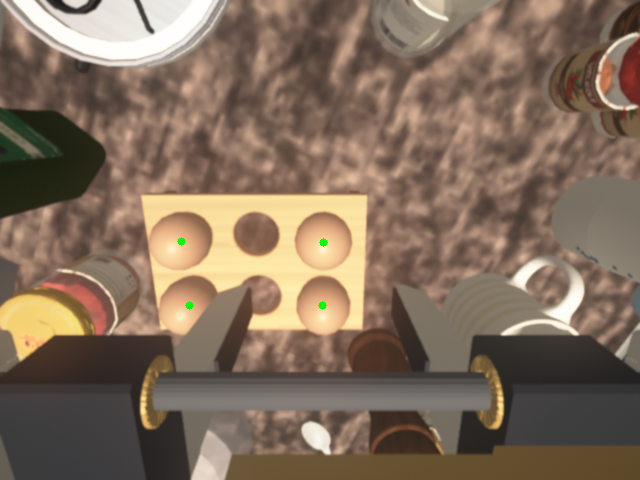

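The projected dots land on the egg centres, so the estimates hold. Descending on the far-left rack egg.

Emit:
inch_along(plan=[[0, 0, 0, 0, 0, 10, 0.07], [0, 0, 0, 0, 0, 18, 0.07], [0, 0, 0, 0, 0, 22.6, 0.07], [0, 0, 0, 0, 0, 22.6, 0.07], [0, 0, 0, 0, 0, 22.6, 0.05], [0, 0, 0, 0, 0, 22.6, 0.045], [0, 0, 0, 0, 0, 22.6, 0.038], [0, 0, 0, 0, 0, 22.6, 0.038], [0, 0, 0, 0, 0, 22.6, 0.038], [0, 0, 0, 0, 0, 22.6, 0.038]], force=6)

```text
time: 3.95
position: [0.6585, 0.0681, 0.0485]
tcp_rot: [3.14, -0.0, 1.463]
wrist_force: [-0.2, -0.0, 4.7]
gripper_width: 0.0435
finger_force: 6.0
```

```bash
python3 d.py
```

```text
3.95 [0.6585 0.0681 0.0485] [ 3.1401 -0.0002  1.4627] 0.04347043751131162 [-0.1676 -0.0191  4.7238]
```

In the tool's units: -0.15 m is -30, -0.11 m is -22.

Emit:
inch_along(plan=[[0, 0, 0, 0, 0, -4, 0.038], [0, 0, 0, 0, 0, -12, 0.038], [0, 0, 0, 0, 0, -22, 0.038], [0, 0, 0, 0, 0, -30, 0.038], [0, 0, 0, 0, 0, -30, 0.038]])

```text
time: 4.58
position: [0.6597, 0.0679, 0.2014]
tcp_rot: [3.135, -0.0, 1.463]
wrist_force: [0.5, -0.2, -0.8]
gripper_width: 0.0436
finger_force: 6.0
```

```bash
python3 d.py .5283 .3337 .14 1.81 .5283 .3337 .048 1.81
```

```text
4.575 [0.6597 0.0679 0.2014] [ 3.1346 -0.0002  1.4628] 0.043575022608018765 [ 0.5281 -0.1631 -0.7873]
rotvec [ 0.0069  0.001  -0.3472] shift [ 0.25   -0.1597  0.0604]
rotvec [ 0.0069  0.001  -0.3472] shift [ 0.25   -0.1604  0.1524]
```

Emit:
inch_along(plan=[[0, 0, -0.4, 8, -4, 0, 0.038], [0, 0, -0.8, 18, -10, 0, 0.038], [0, 0, -1.2, 28, -18, 0, 0.038], [0, 0, -1.6, 38, -24, 0, 0.038], [0, 0, -1.735, 47, -30, 6, 0.038], [0, 0, -1.735, 50, -32, 10, 0.038], [0, 0, -1.735, 50, -32, 10, 0.038], [0, 0, -1.735, 50, -32, 10, 0.038]])

```text
time: 5.58
position: [0.5262, 0.333, 0.1474]
tcp_rot: [-3.141, 0.001, 1.809]
wrist_force: [0.5, 0.1, -0.1]
gripper_width: 0.0434
finger_force: 6.0
```

Run:
```python
from bench import bot
from h import *
import pickle
s=bot.sense();c=bot.read_camera("wrist");pickle.dump((s,c),open("w3.pkl","wb"))
C=cam(c,s);I=c["image"].copy()
for P in [(.5283,.3337,.044),(.5078,.2639,.044),(.5785,.2811,.06),(.5382,.2929,.044)]:
    u=w2p(C,P)[0].astype(int);cv2.circle(I,tuple(map(int,u)),3,(0,255,0),-1);print(P,u)
cv2.imwrite("pics/w3.png",I[:,:,::-1]);print(s["position"],s["tcp_rot"])
```

```text
(0.5283, 0.3337, 0.044) [325 240]
(0.5078, 0.2639, 0.044) [280 314]
(0.5785, 0.2811, 0.06) [371 323]
(0.5382, 0.2929, 0.044) [325 290]
[0.52616023 0.33304051 0.14736444] [-3.14103493e+00  6.33333944e-04  1.80934619e+00]
```

View pics/w3.png

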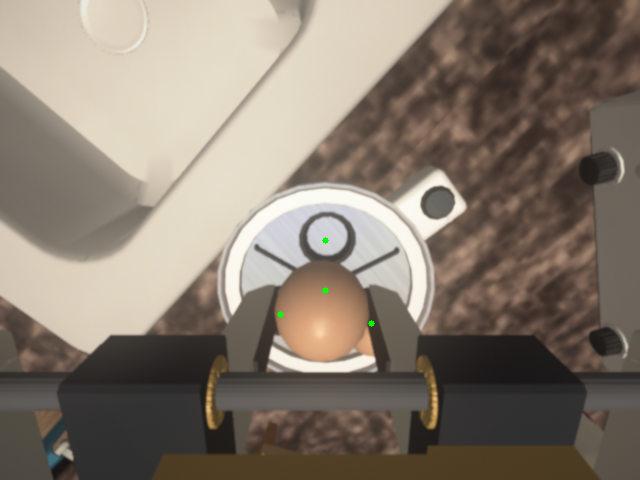

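The ring I'm aiming for is at about (327,238), 2 px above the prediction. The held egg sits upright at (322,312), between the pads.

Run:
```python
import pickle
from h import *
from m import blobs
s,c=pickle.load(open("w3.pkl","rb"));C=cam(c,s)
blobs(c["image"],C,"w",(285,190,465,290)); print(p2w(C,(327,237.5),.044))
s,c=pickle.load(open("w2.pkl","rb"));print("eggC",p2w(cam(c,s),(323,241),.06),s["position"])
```

```bash
python3 d.py .5283 .3345 .048 1.81
```

```text
w egg [ 26  26 246] [0.3325 0.126  0.06  ]
w 90 dark 9085.5 (327.5102996826172, 238.40474319458008) (46.72491455078125, 49.43705749511719) [0.5291 0.3362 0.044 ]
w 90 dark 1856.0 (439.9228820800781, 204.476167678833) (29.504194259643555, 33.65964126586914) [0.6044 0.3818 0.044 ]
w 110 hole 21355.5 (327.1249008178711, 235.75920867919922) (40.578857421875, 41.89863204956055) [0.5283 0.3382 0.044 ]
w 110 dark 11865.5 (437.5303192138672, 203.10485172271729) (28.562192916870117, 33.38300323486328) [0.6023 0.3823 0.044 ]
[[0.5289 0.3366 0.044 ]]
eggC [[0.6577 0.0696 0.06  ]] [0.6574 0.0692 0.1613]
5.625 [0.5267 0.3329 0.148 ] [3.1409 0.0003 1.8086] 0.0435135817613153 [0.3438 0.4089 0.7448]
rotvec [ 0.0007  0.0003 -0.0014] shift [0.0012 0.0018 0.1   ]
```

Emit:
inch_along(plan=[[0, 0, 0, 0.36, 0.34, 8, 0.038], [0, 0, 0, 0.36, 0.34, 14, 0.038], [0, 0, 0, 0.36, 0.34, 17, 0.038], [0, 0, 0, 0.36, 0.34, 18.4, 0.038], [0, 0, 0, 0.36, 0.34, 19.4, 0.038], [0, 0, 0, 0.36, 0.34, 19.7, 0.038], [0, 0, 0, 0.36, 0.34, 19.7, 0.038]])

```text
time: 6.5
position: [0.5295, 0.3359, 0.0517]
tcp_rot: [3.136, 0.001, 1.81]
wrist_force: [1.4, -2.9, 4.9]
gripper_width: 0.0433
finger_force: 6.0
```

```bash
python3 d.py
```

```text
6.5 [0.5295 0.3359 0.0517] [3.1361 0.0005 1.8097] 0.04332893305334261 [ 1.3773 -2.9483  4.8875]
```

In the tool's units: -0.002 m is -0.4, -0.001 m is -0.2.

Emit:
inch_along(plan=[[0, 0, 0, -0.2, 0, 0, 0.038], [0, 0, 0, -0.4, 0, 0, 0.038], [0, 0, 0, -0.4, 0, 0, 0.038], [0, 0, 0, -0.4, 0, 0, 0.038]])

```text
time: 7.0
position: [0.5291, 0.3342, 0.0501]
tcp_rot: [3.138, 0.0, 1.81]
wrist_force: [4.9, -2.5, 5.8]
gripper_width: 0.0435
finger_force: 6.0
```

```bash
python3 d.py
```

```text
7.0 [0.5291 0.3342 0.0501] [3.138  0.0001 1.8097] 0.04346413148975822 [ 4.9087 -2.4857  5.7532]
```

In the tool's units: -0.0015 m is -0.3, 0.0015 m is 0.3.

Emit:
inch_along(plan=[[0, 0, 0, -0.2, 0.2, 0, 0.038], [0, 0, 0, -0.3, 0.3, 0, 0.038], [0, 0, 0, -0.3, 0.3, 0, 0.038]])

```text
time: 7.38
position: [0.5293, 0.3331, 0.0492]
tcp_rot: [3.141, -0.0, 1.81]
wrist_force: [3.3, 0.5, 3.0]
gripper_width: 0.0434
finger_force: 6.0
```

```bash
python3 d.py
```

```text
7.375 [0.5293 0.3331 0.0492] [ 3.1413 -0.0002  1.8098] 0.043409167824420086 [3.2837 0.5177 3.0436]
```

Emit:
inch_along(plan=[[0, 0, 0, 0, 0.2, 0, 0.038], [0, 0, 0, 0, 0.2, 0.1, 0.038], [0, 0, 0, 0, 0.2, 0.1, 0.046], [0, 0, 0, 0, 0.2, 0.1, 0.055], [0, 0, 0, 0, 0.2, 0.1, 0.065], [0, 0, 0, 0, 0.2, 0.1, 0.066], [0, 0, 0, 0, 0.2, -4, 0.066], [0, 0, 0, 0, 0.2, -12, 0.066], [0, 0, 0, 0, 0.2, -22, 0.066], [0, 0, 0, 0, 0.2, -30, 0.066], [0, 0, 0, 0, 0.2, -30, 0.066], [0, 0, 0, 0, 0.2, -30, 0.066]])

```text
time: 8.88
position: [0.5296, 0.333, 0.1983]
tcp_rot: [-3.14, 0.0, 1.81]
wrist_force: [-0.0, 0.4, -0.6]
gripper_width: 0.0661
finger_force: 0.0
```

```bash
python3 d.py .5440 .0265 .20 1.464;python3 - <<'E'
from bench import bot
from h import *
import pickle
s=bot.sense();c=bot.read_camera("wrist");pickle.dump((s,c),open("w4.pkl","wb"))
C=cam(c,s);I=c["image"].copy();print(s["position"])
for P in [(.5297,.3333,.06),(.5078,.2639,.044)]: print(w2p(C,P))
cv2.imwrite("pics/w4.png",I[:,:,::-1])
E
```

```text
8.875 [0.5296 0.333  0.1983] [-3.1403  0.0002  1.8098] 0.06607979060007749 [-0.0056  0.36   -0.5574]
rotvec [-0.0013  0.0004  0.3458] shift [-0.3012 -0.0585 -0.0015]
[0.52955659 0.33297434 0.19832344]
[[322.70197531 228.76237814]]
[[283.09642579 287.32511142]]
```

View pics/w4.png

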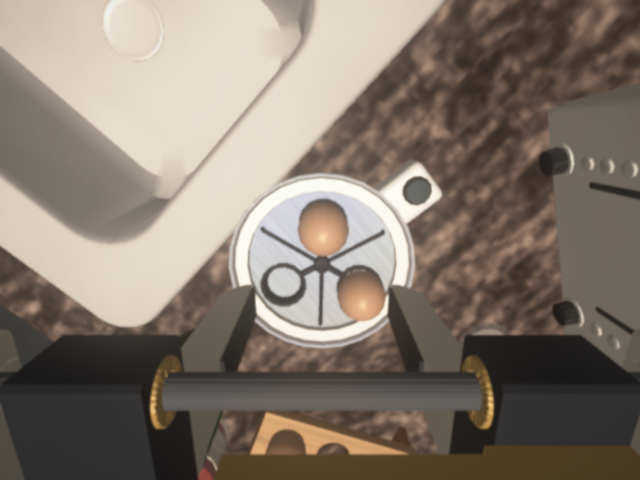

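The first egg stands in its ring at (323,229). The post is at (322,264), the remaining empty ring at (283,284) and the key at (417,190).

Run:
```python
import pickle
from h import *
from m import blobs
s,c=pickle.load(open("w4.pkl","rb"));C=cam(c,s)
blobs(c["image"],C,"w",(250,160,440,320)); print("post",p2w(C,(322,264),.044),"ring2",p2w(C,(283,284),.044),"eggs",p2w(C,[(323,228),(361,295)],.06),"key",p2w(C,(417,190),.044))
```

```text
w egg [  47   48 1638] [0.5302 0.3315 0.06  ]
w egg [  46   44 1541] [0.5795 0.2785 0.06  ]
w egg [ 35   9 220] [0.5449 0.0875 0.06  ]
w 90 dark 1086.0 (435.8603210449219, 303.2598571777344) (9.652055740356445, 12.123674392700195) [0.6544 0.2828 0.044 ]
w 90 dark 3020.0 (419.1134338378906, 232.62865447998047) (14.156843185424805, 20.14508056640625) [0.6164 0.3466 0.044 ]
w 90 dark 1145.0 (418.1094207763672, 191.92090034484863) (25.96674156188965, 26.804136276245117) [0.604  0.3818 0.044 ]
w 110 dark 33492.5 (417.6925048828125, 296.01539611816406) (50.252689361572266, 69.61617279052734) [0.6349 0.2859 0.044 ]
w 110 hole 13413.5 (284.00390243530273, 281.85852813720703) (30.933448791503906, 34.54069900512695) [0.507  0.2699 0.044 ]
w 110 dark 8824.0 (416.98834228515625, 190.40360832214355) (25.14536476135254, 27.95716667175293) [0.6026 0.3828 0.044 ]
post [[0.5382 0.2958 0.044 ]] ring2 [[0.507  0.2673 0.044 ]] eggs [[0.5298 0.334  0.06  ]
 [0.5785 0.2807 0.06  ]] key [[0.6029 0.383  0.044 ]]
```

Run:
```python
import pickle
from h import *
from bench import bot
s,c=pickle.load(open("w2.pkl","rb"));print("jam",p2w(cam(c,s),(47,318),.1))
print(p2w(cam(bot.read_camera("top")),[(324,283)],.1))
```

```text
jam [[0.46188711 0.04667764 0.1       ]]
[[0.45071625 0.0329763  0.1       ]]
```

Emit:
inch_along(plan=[[0, 0, 0.5, -6, 0, -6, 0.06], [0, 0, 1, -16, -2, -10, 0.06], [0, 0, 1.73, -26, -5, -10, 0.06], [0, 0, 1.73, -36, -7, -10, 0.06], [0, 0, 1.73, -46, -9, -10, 0.06], [0, 0, 1.73, -56, -11, -6, 0.06], [0, 0, 1.73, -60.2, -11.6, 4, 0.06], [0, 0, 1.73, -60.2, -11.6, 10, 0.06], [0, 0, 1.73, -60.2, -11.6, 10, 0.06], [0, 0, 1.73, -60.2, -11.6, 10, 0.06]])

```text
time: 10.22
position: [0.5455, 0.0272, 0.1496]
tcp_rot: [3.141, -0.0, 1.464]
wrist_force: [0.5, 0.7, -0.1]
gripper_width: 0.0599
finger_force: 0.0
```

```bash
python3 d.py .5443 .0266 .048 1.464
```

```text
10.225 [0.5455 0.0272 0.1496] [ 3.1413 -0.      1.4642] 0.059936595248058125 [ 0.5447  0.7019 -0.1104]
rotvec [ 0.0003 -0.      0.0002] shift [-0.0008 -0.0011  0.1016]
```

Run:
```python
from bench import bot
from h import *
import pickle
s=bot.sense();c=bot.read_camera("wrist");pickle.dump((s,c),open("w5.pkl","wb"))
C=cam(c,s);I=c["image"].copy();print(s["position"],w2p(C,[(.5443,.0266,.06),(.4507,.033,.1)]))
cv2.imwrite("pics/w5.png",I[:,:,::-1])
```

```text
[0.5454693  0.02723439 0.14964414] [[321.12578497 247.22091754]
 [173.27369316 272.30409875]]
```

View pics/w5.png

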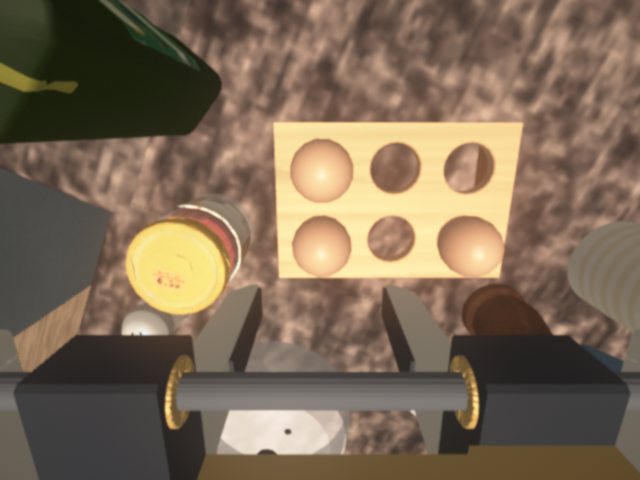

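Target egg at (321,246), matching the prediction. Jam lid at (178,267), leaving roughly 1 cm of finger clearance.

Careful with the scale: shifts go in units of 5 mm and turns go in units of 0.2 rad. That gives: -0.0005 m is -0.1, 0.1015 m is 20.3.

Emit:
inch_along(plan=[[0, 0, 0, -0.1, -0.1, 8, 0.056], [0, 0, 0, -0.1, -0.1, 16, 0.056], [0, 0, 0, -0.1, -0.1, 20.3, 0.056], [0, 0, 0, -0.1, -0.1, 20.3, 0.056], [0, 0, 0, -0.1, -0.1, 20.3, 0.048], [0, 0, 0, -0.1, -0.1, 20.3, 0.045], [0, 0, 0, -0.1, -0.1, 20.3, 0.038], [0, 0, 0, -0.1, -0.1, 20.3, 0.038], [0, 0, 0, -0.1, -0.1, 20.3, 0.038], [0, 0, 0, -0.1, -0.1, 16, 0.038], [0, 0, 0, -0.1, -0.1, 6, 0.038], [0, 0, 0, -0.1, -0.1, -4, 0.038], [0, 0, 0, -0.1, -0.1, -14, 0.038], [0, 0, 0, -0.1, -0.1, -20, 0.038], [0, 0, 0, -0.1, -0.1, -20, 0.038]], force=6)

```text
time: 12.15
position: [0.5457, 0.0264, 0.2515]
tcp_rot: [3.137, 0.0, 1.464]
wrist_force: [0.6, 0.2, -0.7]
gripper_width: 0.0436
finger_force: 6.0
```

```bash
python3 d.py .508 .2637 .14 .763
```

```text
12.15 [0.5457 0.0264 0.2515] [3.1366 0.0003 1.4637] 0.04356922822339082 [ 0.5659  0.1873 -0.7396]
rotvec [ 0.0049 -0.0015  0.7007] shift [ 0.232  -0.0634  0.1111]
```

In the tool's units: -0.063 m is -12.6, 0.04 m is 8, 0.25 rad is 1.25.

Emit:
inch_along(plan=[[0, 0, 0.5, 8, 0, 0, 0.038], [0, 0, 1.25, 18, 0, 0, 0.038], [0, 0, 2.1, 28, -1, 0, 0.038], [0, 0, 3, 38, -5, 0, 0.038], [0, 0, 3.5, 45, -10, 4, 0.038], [0, 0, 3.5, 46.4, -12.6, 12, 0.038], [0, 0, 3.5, 46.4, -12.6, 20, 0.038], [0, 0, 3.5, 46.4, -12.6, 21, 0.038], [0, 0, 3.5, 46.4, -12.6, 21, 0.038]])

```text
time: 13.28
position: [0.5066, 0.2637, 0.1438]
tcp_rot: [-3.141, 0.001, 0.763]
wrist_force: [0.3, -0.7, -0.1]
gripper_width: 0.0434
finger_force: 6.0
```

```bash
python3 d.py .508 .2637 .049 .763;  python3 - <<'E'
from bench import bot
from h import *
from m import blobs
import pickle
s=bot.sense();c=bot.read_camera("wrist");pickle.dump((s,c),open("w6.pkl","wb"))
C=cam(c,s);I=c["image"].copy();print(s["position"],w2p(C,[(.508,.2637,.044)]));blobs(I,C,"w",(220,120,420,300))
cv2.imwrite("pics/w6.png",I[:,:,::-1])
E
```

```text
13.275 [0.5066 0.2637 0.1438] [-3.141   0.0012  0.7634] 0.043416019265602054 [ 0.3315 -0.6874 -0.0875]
rotvec [-0.0006  0.0012  0.0004] shift [0.0011 0.001  0.0948]
[0.5066 0.2637 0.1438] [[323.9795 239.9714]]
w egg [ 29  44 220] [0.6463 0.093  0.06  ]
w egg [  9  25 153] [0.6026 0.0916 0.06  ]
w egg [ 36  33 263] [0.5967 0.0478 0.06  ]
w 90 hole 22737.5 (321.4516067504883, 235.3346176147461) (41.95576477050781, 43.142738342285156) [0.5093 0.268  0.044 ]
w 90 hole 1059.0 (324.21891021728516, 181.14278030395508) (9.097756385803223, 9.666547775268555) [0.5403 0.2948 0.044 ]
w 110 hole 21646.0 (321.45848083496094, 235.43348693847656) (40.801170349121094, 42.23176193237305) [0.5093 0.268  0.044 ]
```

View pics/w6.png

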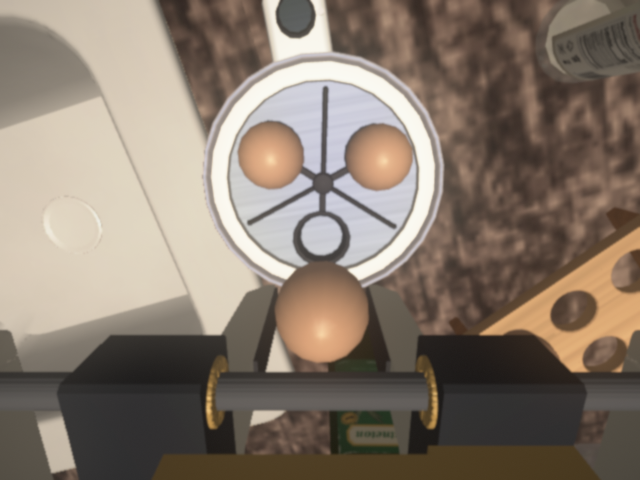

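The ring is at (321,236) and the two placed eggs stand at (270,155) and (379,156). Lowering now, using the wrist force to centre the egg.

In the tool's units: 0.0005 m is 0.1, 0.0935 m is 18.7.

Emit:
inch_along(plan=[[0, 0, 0, 0.1, 0, 8, 0.038], [0, 0, 0, 0.1, 0, 14, 0.038], [0, 0, 0, 0.1, 0, 16.6, 0.038], [0, 0, 0, 0.1, 0, 18, 0.038], [0, 0, 0, 0.1, 0, 18.7, 0.038], [0, 0, 0, 0.1, 0, 18.7, 0.038]])

```text
time: 14.08
position: [0.5076, 0.2645, 0.0514]
tcp_rot: [3.141, -0.001, 0.764]
wrist_force: [-0.2, 0.4, -1.1]
gripper_width: 0.0437
finger_force: 6.0
```

Run:
```python
from bench import bot
from h import *
s=bot.sense();print(s["position"],R.from_euler('xyz',s["tcp_rot"]).inv().apply(s["wrist_force"]))
```

```text
[0.50759373 0.2644813  0.05141104] [ 0.10108524 -0.3913436   1.13149041]
```

Almost no side force. Lowering the last 2 mm.

In the tool's units: 0.002 m is 0.4, 0.001 m is 0.2.

Emit:
inch_along(plan=[[0, 0, 0, 0, 0, 0.2, 0.038], [0, 0, 0, 0, 0, 0.4, 0.038], [0, 0, 0, 0, 0, 0.4, 0.038]])

```text
time: 14.45
position: [0.5069, 0.2645, 0.0493]
tcp_rot: [3.142, -0.0, 0.764]
wrist_force: [-2.6, -1.6, 4.5]
gripper_width: 0.0435
finger_force: 6.0
```

Run:
```python
from bench import bot
from h import *
s=bot.sense();print(s["position"],R.from_euler('xyz',s["tcp_rot"]).inv().apply(s["wrist_force"]))
```

```text
[0.50693515 0.26446475 0.04926642] [-2.92480138 -0.64660993 -4.47014632]
```

Emit:
inch_along(plan=[[0, 0, 0, -0.2, 0, 0, 0.038], [0, 0, 0, -0.3, 0, 0.1, 0.038], [0, 0, 0, -0.3, 0, 0.1, 0.038], [0, 0, 0, -0.3, 0, 0.1, 0.046], [0, 0, 0, -0.3, 0, 0.1, 0.055], [0, 0, 0, -0.3, 0, 0.1, 0.065], [0, 0, 0, -0.3, 0, 0.1, 0.066], [0, 0, 0, -0.3, 0, -4, 0.066], [0, 0, 0, -0.3, 0, -12, 0.066], [0, 0, 0, -0.3, 0, -22, 0.066], [0, 0, 0, -0.3, 0, -32, 0.066], [0, 0, 0, -0.3, 0, -42, 0.066], [0, 0, 0, -0.3, 0, -50, 0.066], [0, 0, 0, -0.3, 0, -50, 0.066]])

```text
time: 16.2
position: [0.5076, 0.2638, 0.3026]
tcp_rot: [3.138, -0.007, 0.764]
wrist_force: [-0.1, 0.0, -0.1]
gripper_width: 0.0661
finger_force: 0.0
```

Run:
```python
from bench import bot
from h import *
from m import blobs
import pickle
s=bot.sense();c=bot.read_camera("wrist");pickle.dump((s,c),open("w7.pkl","wb"))
C=cam(c,s);I=c["image"].copy();print(s["position"]);blobs(I,C,"w",(220,120,420,300))
t=bot.read_camera("top");blobs(t["image"],cam(t),"t",(370,235,455,310))
J=np.hstack([cv2.resize(I[80:380,150:500],(400,343)),cv2.resize(t["image"][225:315,365:465],(381,343))])
cv2.imwrite("pics/w7.png",J[:,:,::-1])
```

```text
[0.5076 0.2638 0.3026]
w egg [  37   38 1040] [0.5297 0.334  0.06  ]
w egg [  36   37 1018] [0.5787 0.2809 0.06  ]
w egg [ 51  70 220] [0.687  0.0505 0.06  ]
w egg [ 35  35 909] [0.5059 0.2648 0.06  ]
w egg [ 25  29 180] [0.6504 0.0814 0.06  ]
w egg [  50   54 1389] [0.6508 0.0092 0.06  ]
w egg [  46   53 1089] [0.5502 0.0768 0.06  ]
w egg [ 29  27 444] [0.5965 0.0361 0.06  ]
w egg [ 37  31 216] [ 0.5905 -0.0039  0.06  ]
w egg [ 26  41 442] [0.2932 0.0373 0.06  ]
w 90 dark 5813.5 (301.99051666259766, 263.8762664794922) (21.859291076660156, 30.335195541381836) [0.4358 0.229  0.044 ]
t egg [ 20  20 284] [0.6518 0.0152 0.06  ]
t egg [ 20  19 284] [0.55   0.0803 0.06  ]
t egg [ 19  19 277] [0.5063 0.2634 0.06  ]
t egg [ 26  85 693] [0.1298 0.1643 0.06  ]
t 90 dark 1935.0 (416.8080825805664, 270.57869720458984) (12.044875144958496, 12.806029319763184) [ 0.4769 -0.169   0.044 ]
t 90 dark 3555.5 (378.58013343811035, 244.33815002441406) (16.853618621826172, 19.057130813598633) [ 0.5346 -0.0876  0.044 ]
t 110 dark 2067.5 (416.8472366333008, 270.5740280151367) (12.477296829223633, 13.206910133361816) [ 0.4769 -0.1691  0.044 ]
```

View pics/w7.png

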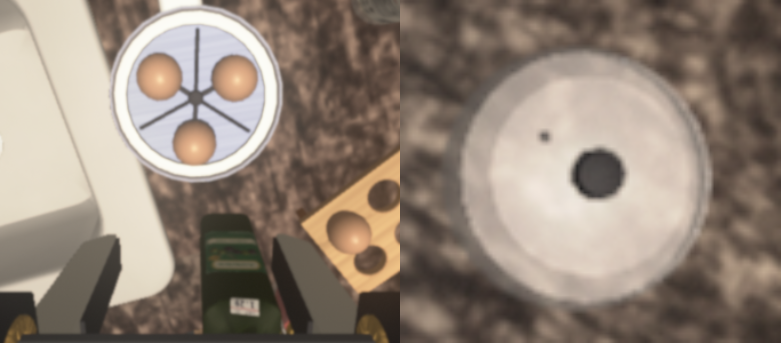

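All three eggs stand in their rings, centroid (0.538, 0.293). The lid is undisturbed. Now going to the knob.

```bash
python3 d.py .4755 -.162 .20 .764
```

```text
16.3 [0.5057 0.2632 0.2983] [-3.1415  0.0002  0.7638] 0.06640906162967321 [ 0.0073  1.037  -1.2123]
rotvec [-0.0001  0.0002 -0.0002] shift [-0.3159  0.2862  0.0983]
```

In the tool's units: -0.316 m is -63.2, -0.305 m is -61.

Emit:
inch_along(plan=[[0, 0, 0, -6, 5.4, -4, 0.066], [0, 0, 0, -14, 12.6, -4, 0.066], [0, 0, 0, -22, 20, -4, 0.066], [0, 0, 0, -30, 27.4, -4, 0.066], [0, 0, 0, -38, 34.6, -4, 0.066], [0, 0, 0, -46, 42, 0, 0.066], [0, 0, 0, -54, 49, 8, 0.066], [0, 0, 0, -61, 55.2, 16, 0.066], [0, 0, 0, -63.2, 57.2, 19.6, 0.066], [0, 0, 0, -63.2, 57.2, 19.6, 0.066], [0, 0, 0, -63.2, 57.2, 19.6, 0.066]])

```text
time: 17.68
position: [0.4755, -0.1611, 0.2006]
tcp_rot: [-3.141, -0.0, 0.764]
wrist_force: [0.1, 0.2, -0.6]
gripper_width: 0.066
finger_force: 0.0
```

Run:
```python
from bench import bot
from h import *
import pickle
s=bot.sense();c=bot.read_camera("wrist");pickle.dump((s,c),open("w8.pkl","wb"))
C=cam(c,s);I=c["image"];print(s["position"],w2p(C,[(.4755,-.162,.09)]))
g=cv2.cvtColor(I,cv2.COLOR_RGB2GRAY);u,v=w2p(C,[(.4755,-.162,.09)])[0].astype(int)
for th in(50,70):
    N,L,st,ce=cv2.connectedComponentsWithStats((g[v-60:v+60,u-80:u+80]<th).astype('u1'))
    for i in range(1,N):
        if st[i,4]>200: print(th,st[i]+[u-80,v-60,0,0,0],ce[i]+[u-80,v-60],p2w(C,ce[i]+[u-80,v-60],.085))
cv2.imwrite("pics/w8.png",I[:,:,::-1])
```

```text
[ 0.47551261 -0.16107501  0.20061591] [[323.5861885  238.10525612]]
```

View pics/w8.png

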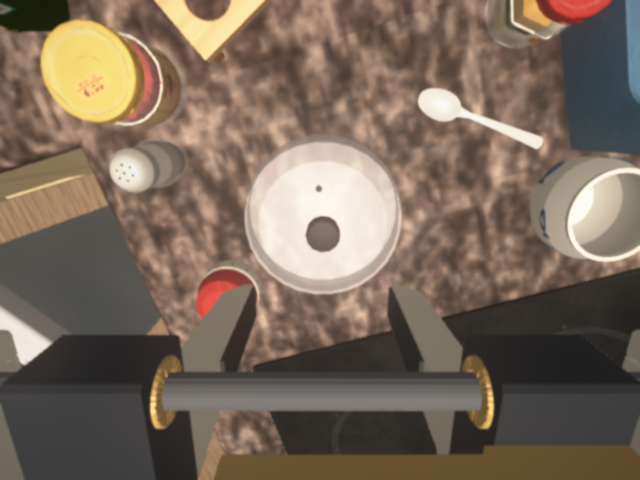

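The knob is at (323,234), about where predicted. The timer's top is below the fingertips' working height.

In the tool's units: 0.05 m is 10, 0.0015 m is 0.3.

Emit:
inch_along(plan=[[0, 0, 0, 0.3, 0, 10, 0.05], [0, 0, 0, 0.3, 0, 20, 0.05], [0, 0, 0, 0.3, 0, 26, 0.05], [0, 0, 0, 0.3, 0, 26.9, 0.05], [0, 0, 0, 0.3, 0, 26.9, 0.035], [0, 0, 0, 0.3, 0, 26.9, 0.028], [0, 0, 0, 0.3, 0, 26.9, 0.02], [0, 0, 0, 0.3, 0, 26.9, 0.02], [0, 0, 0, 0.3, 0, 26.9, 0.02]], force=15)

```text
time: 18.85
position: [0.4776, -0.1613, 0.0674]
tcp_rot: [3.139, -0.001, 0.764]
wrist_force: [0.1, 0.5, 6.8]
gripper_width: 0.0274
finger_force: 15.0
```

```bash
python3 d.py
```

```text
18.85 [ 0.4776 -0.1613  0.0674] [ 3.1391 -0.0009  0.7636] 0.02737322568208807 [0.1373 0.5022 6.8465]
```

Emit:
inch_along(plan=[[0, 0, 0, 0, 0, -2, 0.02], [0, 0, 0, 0, 0, -10, 0.02], [0, 0, 0, 0, 0, -22, 0.02], [0, 0, 0, 0, 0, -34, 0.02], [0, 0, 0, 0, 0, -46, 0.02], [0, 0, 0, 0, 0, -58, 0.02], [0, 0, 0, 0, 0, -58, 0.02], [0, 0, 0, 0, 0, -58, 0.02]])

```text
time: 19.85
position: [0.476, -0.1605, 0.3553]
tcp_rot: [-3.14, 0.0, 0.764]
wrist_force: [-0.1, 1.1, -2.3]
gripper_width: 0.0273
finger_force: 15.0
```

```bash
python3 d.py .538 .293 .36 .764
```

```text
19.85 [ 0.476  -0.1605  0.3553] [-3.1402  0.0005  0.7636] 0.0273102973390243 [-0.1004  1.1429 -2.3076]
rotvec [-0.0014  0.0005 -0.0004] shift [ 0.3584 -0.2847 -0.0045]
```

Emit:
inch_along(plan=[[0, 0, 0, 4, -3, 0, 0.02], [0, 0, 0, 11, -8, 0, 0.02], [0, 0, 0, 19, -15, 0, 0.02], [0, 0, 0, 27, -21.4, 0, 0.02], [0, 0, 0, 35, -27.8, 0, 0.02], [0, 0, 0, 43, -34.2, 0, 0.02], [0, 0, 0, 51, -40.6, 0, 0.02], [0, 0, 0, 59, -46.8, 0, 0.02], [0, 0, 0, 66, -52.4, 0, 0.02], [0, 0, 0, 70, -55.6, 0, 0.02], [0, 0, 0, 71.68, -56.94, 0, 0.02], [0, 0, 0, 71.68, -56.94, 10, 0.02], [0, 0, 0, 71.68, -56.94, 20, 0.02], [0, 0, 0, 71.68, -56.94, 26, 0.02], [0, 0, 0, 71.68, -56.94, 26, 0.02], [0, 0, 0, 71.68, -56.94, 26, 0.02]])

```text
time: 21.85
position: [0.5392, 0.2923, 0.2272]
tcp_rot: [3.141, -0.001, 0.763]
wrist_force: [0.1, 0.2, -0.9]
gripper_width: 0.0271
finger_force: 15.0
```

```bash
python3 d.py .538 .293 .108 .764
```

Run:
```python
from bench import bot
from h import *
import pickle
s=bot.sense();c=bot.read_camera("wrist");pickle.dump((s,c),open("w9.pkl","wb"))
t=bot.read_camera("side")
J=np.hstack([cv2.resize(c["image"][60:380,120:520],(400,320)),cv2.resize(t["image"][230:430,230:480],(400,320))])
cv2.imwrite("pics/w9.png",J[:,:,::-1])
```

```text
21.85 [0.5392 0.2923 0.2272] [ 3.141  -0.0009  0.7632] 0.02713467102649173 [ 0.0664  0.1976 -0.8535]
rotvec [ 0.0006 -0.0009 -0.0008] shift [-0.0005 -0.0014  0.1192]
```

View pics/w9.png

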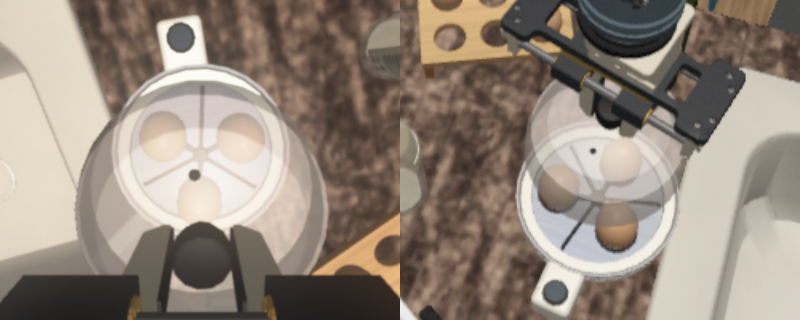

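The lid hangs level, with the knob centred between the pads and concentric with the cooker. Lowering.

In the tool's units: 0.112 m is 22.4, -0.0005 m is -0.1.

Emit:
inch_along(plan=[[0, 0, 0, -0.1, -0.24, 6, 0.02], [0, 0, 0, -0.1, -0.24, 12, 0.02], [0, 0, 0, -0.1, -0.24, 17, 0.02], [0, 0, 0, -0.1, -0.24, 20, 0.02], [0, 0, 0, -0.1, -0.24, 21.6, 0.02], [0, 0, 0, -0.1, -0.24, 22.4, 0.02], [0, 0, 0, -0.1, -0.24, 22.4, 0.02]])

```text
time: 22.82
position: [0.5377, 0.2933, 0.1147]
tcp_rot: [3.141, -0.001, 0.764]
wrist_force: [-0.7, 0.7, -1.7]
gripper_width: 0.0277
finger_force: 15.0
```

```bash
python3 d.py
```

```text
22.825 [0.5377 0.2933 0.1147] [ 3.1411 -0.0008  0.7638] 0.02771717664168235 [-0.6541  0.6874 -1.6847]
```

In the tool's units: 0.0055 m is 1.1, 0.004 m is 0.8.

Emit:
inch_along(plan=[[0, 0, 0, 0, 0, 0.4, 0.02], [0, 0, 0, 0, 0, 0.8, 0.02], [0, 0, 0, 0, 0, 1.1, 0.02], [0, 0, 0, 0, 0, 1.1, 0.02], [0, 0, 0, 0, 0, 1.1, 0.02]])

```text
time: 23.45
position: [0.5376, 0.2935, 0.1095]
tcp_rot: [3.141, -0.001, 0.764]
wrist_force: [-2.0, -0.1, 5.4]
gripper_width: 0.0276
finger_force: 15.0
```

```bash
python3 d.py
```

```text
23.45 [0.5376 0.2935 0.1095] [ 3.1412 -0.0011  0.7639] 0.027603731202582842 [-1.9516 -0.0978  5.3782]
```

Contact comes at exactly the seated height. Releasing and backing off.

Emit:
inch_along(plan=[[0, 0, 0, 0, 0, 0, 0.03], [0, 0, 0, 0, 0, 0, 0.04], [0, 0, 0, 0, 0, 0, 0.05], [0, 0, 0, 0, 0, 0, 0.055], [0, 0, 0, 0, 0, -4, 0.055], [0, 0, 0, 0, 0, -12, 0.055], [0, 0, 0, 0, 0, -20, 0.055], [0, 0, 0, 0, 0, -24, 0.04], [0, 0, 0, 0, 0, -24, 0.01], [0, 0, 0, 0, 0, -24, 0.0]])

```text
time: 24.7
position: [0.5368, 0.293, 0.2274]
tcp_rot: [-3.141, 0.002, 0.764]
wrist_force: [-0.6, -0.4, -0.3]
gripper_width: 0.0294
finger_force: 0.0
```

```bash
python3 d.py .603 .381 .2 .764
```

Run:
```python
from bench import bot
from h import *
import pickle
s=bot.sense();c=bot.read_camera("wrist");C=cam(c,s);I=c["image"]
g=cv2.cvtColor(I,cv2.COLOR_RGB2GRAY);b=w2p(C,[(.603,.381,.044)])[0];print(s["position"],b,"knob pred",w2p(C,[(.538,.293,.125)]))
u,v=b.astype(int)
x0,y0=u-40,max(0,v-40)
N,L,st,ce=cv2.connectedComponentsWithStats((g[y0:v+40,x0:u+40]<80).astype('u1'))
for i in range(1,N):
    if st[i,4]>100: print(st[i],ce[i]+[x0,y0],p2w(C,ce[i]+[x0,y0],.044))
t=bot.read_camera("side")
J=np.hstack([cv2.resize(I[0:380,120:520],(400,380)),cv2.resize(t["image"][260:450,260:460],(400,380))])
cv2.imwrite("pics/w10.png",J[:,:,::-1])
```

```text
24.7 [0.5368 0.293  0.2274] [-3.1408  0.0017  0.7638] 0.029364751520398597 [-0.6422 -0.3707 -0.2795]
rotvec [-0.0008  0.0017 -0.0002] shift [ 0.1087 -0.0177  0.0272]
[0.53675519 0.29302288 0.22737256] [302.7021126  96.7627963] knob pred [[323.90372029 239.03304405]]
[ 39   0  30  15 245] [318.27346939  61.11428571] [[0.63347618 0.39086631 0.044     ]]
[  9   5  21  23 254] [278.82677165  70.81102362] [[0.60407964 0.410459   0.044     ]]
```

View pics/w10.png

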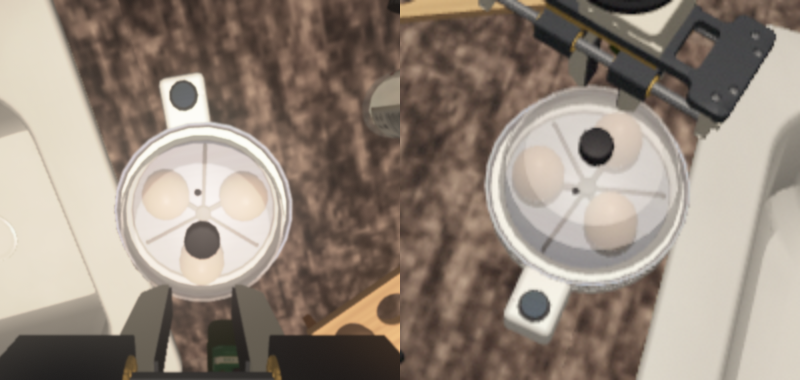

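The lid sits level and concentric, with all three eggs standing inside. The key is at crop (184,95), full-image (304,95). Moving over the key.

Emit:
inch_along(plan=[[0, 0, -0.4, 6, -1, 0, 0], [0, 0, -0.85, 14, -2, 0, 0], [0, 0, -0.85, 20, -3.4, 4, 0], [0, 0, -0.85, 21.9, -3.5, 14, 0], [0, 0, -0.85, 21.9, -3.5, 24, 0], [0, 0, -0.85, 21.9, -3.5, 30, 0], [0, 0, -0.85, 21.9, -3.5, 34, 0], [0, 0, -0.85, 21.9, -3.5, 34, 0], [0, 0, -0.85, 21.9, -3.5, 34, 0]])

```text
time: 25.92
position: [0.6053, 0.382, 0.0601]
tcp_rot: [3.14, -0.002, 0.934]
wrist_force: [0.1, -0.7, 0.5]
gripper_width: 0.0003
finger_force: 0.0
```

```bash
python3 d.py .6035 .382 .044 .934
```

```text
25.925 [0.6053 0.382  0.0601] [ 3.1404 -0.002   0.9337] 0.00027546249385201264 [ 0.0681 -0.7302  0.5428]
rotvec [ 0.0012 -0.002  -0.0003] shift [-0.0011 -0.0014  0.0161]
```

Emit:
inch_along(plan=[[0, 0, 0, -0.2, -0.2, 2, 0], [0, 0, 0, -0.2, -0.2, 3.2, 0], [0, 0, 0, -0.2, -0.2, 3.8, 0], [0, 0, 0, -0.2, -0.2, 4.2, 0], [0, 0, 0, -0.2, -0.2, 4.3, 0], [0, 0, 0, -0.2, -0.2, 4.3, 0]])

```text
time: 26.68
position: [0.6031, 0.3816, 0.0401]
tcp_rot: [3.141, -0.001, 0.934]
wrist_force: [-5.7, -3.0, 13.1]
gripper_width: 0.0003
finger_force: 7.2
```

```bash
python3 d.py
```

```text
26.675 [0.6031 0.3816 0.0401] [ 3.1407 -0.0013  0.9341] 0.0002520915242117829 [-5.7353 -3.0006 13.1019]
```

The key is at its stop: 13 N at 40 mm. Backing off and checking.

In the tool's units: -0.2 m is -40, -0.16 m is -32.

Emit:
inch_along(plan=[[0, 0, 0, 0, 0, 0, 0], [0, 0, 0, 0, 0, -2, 0], [0, 0, 0, 0, 0, -10, 0], [0, 0, 0, 0, 0, -20, 0], [0, 0, 0, 0, 0, -32, 0], [0, 0, 0, 0, 0, -40, 0], [0, 0, 0, 0, 0, -40, 0], [0, 0, 0, 0, 0, -40, 0], [0, 0, 0, 0, 0, -40, 0]])

```text
time: 27.8
position: [0.602, 0.381, 0.2346]
tcp_rot: [-3.139, 0.004, 0.934]
wrist_force: [0.5, 0.4, -0.6]
gripper_width: 0.0006
finger_force: 0.0
```

Run:
```python
from bench import bot
from h import *
a=cv2.imread("pics/side0.png")[:,:,::-1]
s=bot.sense();b=bot.read_camera("side");C=cam(b)
u,v=w2p(C,[(.6057,.385,.044)])[0].astype(int)
print(s["position"],s["wrist_force"],u,v)
for I in(a,b["image"]):
    g=cv2.cvtColor(I[v-12:v+13,u-12:u+13].copy(),cv2.COLOR_RGB2GRAY)<100
    y,x=np.nonzero(g);print("key blob",x.mean(),y.mean(),g.sum())
for n in("top","side"):
    d=np.abs(cv2.imread(f"pics/{n}0.png")[:,:,::-1].astype(int)-bot.read_camera(n)["image"]).max(2)>60
    N,_,st,ce=cv2.connectedComponentsWithStats(d.astype('u1'))
    print(n,[(st[i,:].tolist()) for i in range(1,N) if st[i,4]>80])
```

```text
[0.60200408 0.3809766  0.23464566] [ 0.50940165  0.43047649 -0.58614508] 326 412
key blob 9.841666666666667 10.85 120
key blob 9.333333333333334 11.09375 96
top [[74, 106, 43, 59, 840], [7, 111, 85, 86, 3153], [0, 140, 37, 128, 1180], [38, 142, 196, 338, 21312], [299, 181, 13, 15, 128], [167, 211, 33, 59, 145], [183, 213, 55, 68, 268], [194, 216, 40, 58, 816], [74, 223, 39, 27, 593], [316, 230, 20, 19, 232], [173, 237, 27, 23, 251], [385, 239, 60, 65, 2581], [31, 240, 11, 17, 84], [0, 449, 86, 31, 1480], [224, 460, 22, 20, 225]]
side [[540, 0, 100, 102, 4699], [348, 46, 235, 161, 10853], [416, 82, 34, 60, 711], [296, 115, 129, 52, 3068], [622, 143, 18, 29, 306], [330, 160, 162, 118, 6808], [268, 167, 28, 38, 262], [273, 181, 76, 96, 2737], [301, 252, 120, 145, 7263], [284, 291, 18, 26, 82]]
```

The key is back up, and the images changed only where I worked (rack holes, lid, cooker, arm). Handing in.

```bash
python3 -c "
from bench import bot
print(bot.job_done())"
```

```text
the job is handed in; nothing more can be done
None
```

I handed the job in at about 28 s on the robot's clock: all three rings hold a standing egg, the lid is seated level, and the start key was pressed to its stop and is up again; the judge returned no verdict.

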